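# Move the spices into the new rack in the same order

### The job

The old wooden spice rack is to be cleared: move the pepper mill and the three spice jars into the empty wire rack, one in each bay and in the same left-to-right order as they stand in now, so that the cook's hand still finds each in its usual place. Keep them upright and set them down on the rack's floor rather than dropping them, and leave the tin, the nut butter jar and the garlic where they are.

Things in the scene. Friction and masses are not known exactly. Their poses are not given: they have to be found in the camera images.
- wooden_rack: old dark wooden spice rack, full at the start; 344 mm long (y), 98 mm deep (x), ends 54 mm high, dividers 40 mm. Origin: centre of its underside on the worktop; z up, x away from the robot within 0.2 rad, y along the row to the left. Four bays at y = +126, +42, -42, -126 mm, x = 0, each 78 mm (y) by 80 mm (x), floor at z = 12 mm. Fixed.
- wire_rack: new rack of dark steel wire, empty at the start, end to end with the wooden rack, left or right of it; 344 mm long (y), 94 mm deep (x), wire rails and dividers 47 mm high. Origin: centre of its underside on the worktop; z up, x away from the robot within 0.2 rad, y along the row to the left. Four bays at y = +126, +42, -42, -126 mm, x = 0, each 78 mm (y) by 80 mm (x), floor at z = 12 mm. Fixed.
- pepper_mill: turned dark wooden pepper mill, 170 mm tall, the only tall one; foot 58 mm in diameter, round head 48 mm in diameter from 123 to 159 mm above its foot with a small knob above (easily gripped round the head at 140 mm). The head does not turn. 0.13 to 0.25 kg. Origin: centre of its underside; z up along it.
- masala_jar: the widest spice jar: glass 56 mm in diameter, dark cap 59 mm in diameter from 83 to 104 mm, 104 mm tall. Cap fixed. 0.1 to 0.2 kg. Origin: centre of its underside; z up along it.
- curry_jar: the middling spice jar: straight, 48 mm in diameter, smooth cap 50 mm in diameter from 88 to 110 mm, 110 mm tall. Cap fixed. 0.06 to 0.12 kg. Origin: centre of its underside; z up along it.
- cumin_jar: the slimmest spice jar: 42 mm in diameter, cap 44 mm in diameter from 88 to 109 mm, 109 mm tall. Cap fixed. 0.075 to 0.155 kg. Origin: centre of its underside; z up along it.
- coconut_tin: food tin, 70 mm in diameter, 107 mm tall, standing behind the wooden rack; not to be moved. Origin: centre of its underside.
- nut_butter_jar: broad jar with a grey cap, 79 mm in diameter, 89 mm tall, standing behind the wire rack; not to be moved. Origin: centre of its underside.
- garlic: garlic bulb, 45 mm across, 40 mm tall, lying in front of the wooden rack; not to be moved. Origin: centre of its underside.
Mind the look-alikes: they are no part of the job. Several things have the shape of the pepper_mill; the one meant has the colours described above. Leave any red look-alike of the curry_jar alone.

How it is judged:
At the end, for the whole second after the job is handed in: mill and jars stand released, at rest and upright (within 0.08 rad) on the wire rack's floor, each between the dividers (within 20 mm of the row's line) of the bay that has the same place from the left as its old one (so each has moved 345 to 428 mm; one bay wrong is 84 mm off) (y of pepper_mill in the frame of wire_rack between -0.145 and 0.145 m and x of pepper_mill in the frame of wire_rack between -0.02 and 0.02 m and z of pepper_mill in the frame of wire_rack between 0.008 and 0.017 m and angle between each of pepper_mill, masala_jar, curry_jar, cumin_jar's own z axis and vertical below 0.08 rad and distance of pepper_mill from where it was at the start of the episode between 0.345 and 0.428 m and linear speed of each of pepper_mill, masala_jar, curry_jar, cumin_jar below 0.02 m/s and angular speed of each of pepper_mill, masala_jar, curry_jar, cumin_jar below 0.5 rad/s and y of masala_jar in the frame of wire_rack between -0.145 and 0.145 m and x of masala_jar in the frame of wire_rack between -0.02 and 0.02 m and z of masala_jar in the frame of wire_rack between 0.008 and 0.017 m and distance of masala_jar from where it was at the start of the episode between 0.345 and 0.428 m and y of curry_jar in the frame of wire_rack between -0.145 and 0.145 m and x of curry_jar in the frame of wire_rack between -0.02 and 0.02 m and z of curry_jar in the frame of wire_rack between 0.008 and 0.017 m and distance of curry_jar from where it was at the start of the episode between 0.345 and 0.428 m and y of cumin_jar in the frame of wire_rack between -0.145 and 0.145 m and x of cumin_jar in the frame of wire_rack between -0.02 and 0.02 m and z of cumin_jar in the frame of wire_rack between 0.008 and 0.017 m and distance of cumin_jar from where it was at the start of the episode between 0.345 and 0.428 m); the robot touches nothing.
It fails at once if the mill or a jar is tipped over (more than about 35 degrees) (angle between any of pepper_mill, masala_jar, curry_jar, cumin_jar's own z axis and vertical above 0.6 rad).
It fails at once if the mill or a jar is let fall from more than about 3 cm ((linear speed of pepper_mill above 0.75 m/s and contact force between pepper_mill and the fingers below 0.05 N) or (linear speed of masala_jar above 0.75 m/s and contact force between masala_jar and the fingers below 0.05 N) or (linear speed of curry_jar above 0.75 m/s and contact force between curry_jar and the fingers below 0.05 N) or (linear speed of cumin_jar above 0.75 m/s and contact force between cumin_jar and the fingers below 0.05 N)).
It fails at once if the tin, the nut butter jar or the garlic is shifted by more than 3 cm (distance of any of coconut_tin, nut_butter_jar, garlic from where it was at the start of the episode above 0.03 m).
It also fails if it takes over 109 s, if anything falls off the work surface, if the arm or the gripper's body presses on something with over 40 N, if the wrist force passes 120 N, or if a joint passes its speed limit or range.

### The arm

A 7-joint arm with a two-finger parallel gripper is mounted at the origin on a cart in front of the work surface, level with it; the furniture and walls round the work are solid. World frame = base frame: x ahead of the robot, y to its left, z up, the work surface at z = 0. Lengths are in m, angles in rad, forces in N, time in s.
With the tool pointing down it reaches from about 0.35 to 0.9 m from the base axis. Payload 8.1 kg.
Tool frame: the origin (TCP) lies on the centre line of the jaws, within the pads' length; the fingertips stand 22 mm ahead of it and the grasp point (between the pads) lies 3 mm ahead of it; z points along the fingers, y is the line along which they close (so a half turn about z gives the same grasp; the last joint's range is limited). The gripper opens to 85 mm and grips with 20 to 120 N. Pads are 22 mm wide; open, the fingers measure 114 mm over their backs; the gripper's body (76 mm by 85 mm) begins 54 mm behind the grasp point. The pads swing forward as they close: fully open they stand 13 mm farther back than shut.
Start: joints at [-1.402, 0.434, 0.025, 1.573, -0.012, 1.134, -0.075], TCP at [0.168, 0.602, 0.253] pointing down, gripper open.
Joint ranges: [-2.62, 2.62], [-0.44, 2.09], [-1.27, 1.32], [0.08, 2.57], [-1.32, 4.46], [0.12, 2], [-2.74, 2.74]. Speed limits (rad/s): [2.22, 2.22, 3.01, 3.01, 3.14, 3.14, 3.14].

### API

Orientations are given as a 3x3 rotation matrix whose columns are the frame's x, y, z axes.
In Python, from bench import read_state, capture, job_done gives the robot as it stands.
- The arm moves only by the tool servo_tool, never from a script. Its argument "deltas" is a list of rows, each a list of 7 numbers: the shift along the world's x, y, z in mm, then the turn, a rotation vector about the world's x, y, z in degrees, then the opening, from -1 (shut) to 1 (fully open). In form: [[dx, dy, dz, wx, wy, wz, fingers], ...]. A call has 1 to 5 rows; each row shifts and turns the commanded pose from where the row before left it; what a row does not reach is not made up. A row lasts 1/10 s, in which the tool goes at most 50 mm and 8.59 degrees, less where a joint would pass 70% of its speed; a pose out of reach is approached as far as the arm can. A call with a gripper value outside its range is refused whole. The fingers move at their own pace and stop on an object; the grip force is fixed at half the most. Time passes only in rows, so rows that do not move let the fingers close. It gives the time, the measured TCP pose, the force, the opening and the grip force at its end, in the units of the state.
- read_state(): the state, without advancing time (a new reading comes with each control period).
- capture(name): name is "scene" or "top" or "wrist"; returns a dict with "color" (480x640x3 uint8, red, green, blue), "K" (3x3 intrinsics, pixels), "T" (4x4, takes a point from camera to world coordinates). Camera axes: x right, y down, z forward; pixel columns grow to the right and rows downward; lengths in m; the calibration is good to about 2 mm. A picture is of the moment at which its call begins. There is no depth.
- job_done(): hands the job in; it is judged then, once.
The state is a dict: "time_s": time; "joint_pos": joint angles; "qd": joint speeds; "joint_efforts": joint torques, N m; "eef_pos": TCP position; "eef_rot": TCP orientation; "contact_force": force on the tool from outside, world axes, zero at the start; "ft_torque": the same for the moment, N m; "width": finger opening in m; "finger_force": force on a finger pad.
Only numpy, scipy, OpenCV 4.12 (cv2) and the standard library are available. Lean on these libraries where they do the work, as an engineer would, in place of code of your own. Each camera call takes 0.05 s, during which the arm holds its last target. There are 200 camera calls.

## Working session

There is one attempt and no reset: what is moved stays moved. The work goes in short steps, Python scripts to look and compute and a tool call to move; the robot and the scene stay as the last step left them, time stands still between calls to the robot, and variables do not carry over. Pictures are saved under pics/ and viewed, at most 14 in all, crops included, and the job is handed in when it is done.

Besides the shell and the picture viewer there is one more tool, called after "Call:" in YAML: its name, and indented under it one key for each argument. servo_tool: Moves the arm, as the interface text tells. Its arguments: {"type":"object","properties":{"deltas":{"type":"array"}},"required":["deltas"]}

```bash
ls; mkdir -p pics
python3 - <<'E'
from bench import *
import cv2,numpy as np
for n in("scene","top"):
    c=capture(n);cv2.imwrite(f"pics/{n}0.png",c["color"][:,:,::-1]);np.savez(f"{n}0.npz",**c);print(n,c["K"].round(1).tolist(),c["T"].round(3).tolist())
s=read_state();print(s["time_s"],s["eef_pos"],s["eef_rot"],s["width"])
E
```

```text
pics
scene [[551.9, 0.0, 315.5], [0.0, 551.9, 239.7], [0.0, 0.0, 1.0]] [[0.524, -0.5, 0.689, -0.264], [-0.851, -0.328, 0.41, -0.465], [0.021, -0.802, -0.597, 0.701], [0.0, 0.0, 0.0, 1.0]]
top [[460.1, 0.0, 320.5], [0.0, 460.1, 245.3], [0.0, 0.0, 1.0]] [[-0.009, -0.992, 0.125, 0.421], [-1.0, 0.011, 0.014, -0.017], [-0.015, -0.125, -0.992, 0.902], [0.0, 0.0, 0.0, 1.0]]
0.1 [0.16773353 0.60164383 0.25259647] [[-9.63262750e-01  2.68560621e-01 -2.59870849e-04]
 [ 2.68560715e-01  9.63261722e-01 -1.41290588e-03]
 [-1.29127238e-04 -1.43079070e-03 -9.99998968e-01]] 0.08542092537024974
```

View pics/scene0.png

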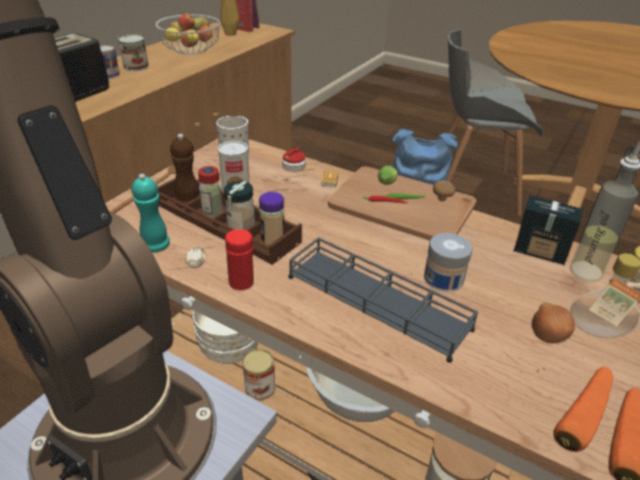

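View pics/top0.png

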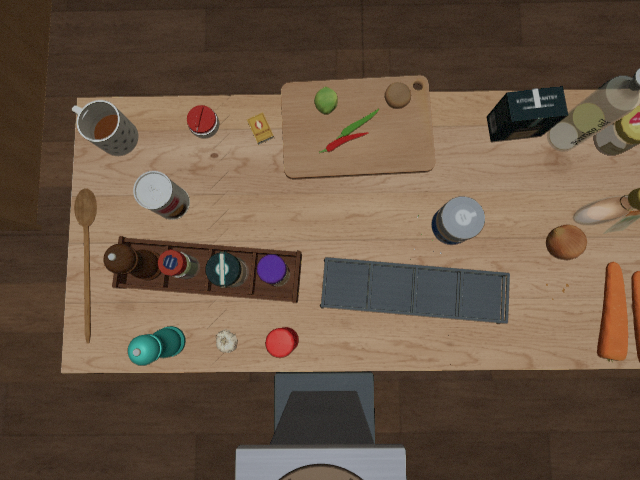

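The wooden rack is on the left with, left to right, the dark mill (120,260), red/blue cap (172,263), dark green cap (222,268) and purple cap (272,268). The wire rack is on the right, at about (321..509, 258..323). The teal mill and the red jar in front are the decoys.

```bash
cat > h.py <<'E'
import numpy as np,cv2
def ray(c,u,v,z):
    T=c["T"];d=T[:3,:3]@np.linalg.solve(c["K"],[u,v,1.]);o=T[:3,3]
    return o+d*(z-o[2])/d[2]
def blob(c,lo,hi,box):
    u0,v0,u1,v1=box;h=cv2.cvtColor(c["color"],cv2.COLOR_RGB2HSV)
    m=cv2.inRange(h[v0:v1,u0:u1],lo,hi);m=cv2.morphologyEx(m,cv2.MORPH_OPEN,np.ones((3,3)))
    k=max(cv2.findContours(m,0,2)[0],key=cv2.contourArea);(x,y),r=cv2.minEnclosingCircle(k)
    return x+u0,y+v0,r,cv2.minAreaRect(k),(u0,v0)
E
python3 - <<'E'
from h import *
c=np.load("top0.npz")
wr=[(325,258.5),(509,271),(506.5,323),(321,308)]
P=np.array([ray(c,*p,.045) for p in wr]);print("wire",P.round(3).tolist(),P.mean(0),[np.linalg.norm(P[i]-P[i-1]).round(3) for i in range(4)])
wd=[(121,238),(301,251),(298,301),(114,287)]
P=np.array([ray(c,*p,.054) for p in wd]);print("wood",P.round(3).tolist(),P.mean(0),[np.linalg.norm(P[i]-P[i-1]).round(3) for i in range(4)])
x=blob(c,(115,80,40),(145,255,255),(250,245,300,295));print("purple",x[:3],ray(c,*x[:2],.122))
x=blob(c,(0,0,0),(180,255,70),(198,245,240,290));print("dark",x[:3],ray(c,*x[:2],.116))
for n,p,z in(("mill",(120,258),.17),("red",(172,263),.121),("green",(222,268),.116),("tin",(154,190),.107),("nut",(463,216),.089),("redjar",(282,342),.11)):print(n,ray(c,*p,z).round(3), "mm/px",(1000*(ray(c,p[0]+1,p[1],z)-ray(c,*p,z))[1]).round(2))
im=c["color"][225:310,95:310,::-1];im2=c["color"][245:335,310:525,::-1]
a=cv2.resize(im,None,fx=3.5,fy=3.5,interpolation=2);b=cv2.resize(im2,None,fx=3.5,fy=3.5,interpolation=2)
cv2.imwrite("pics/crop.png",np.vstack([a[:290],b[:300]]))
E
```

```text
wire [[0.504, -0.013, 0.045], [0.477, -0.354, 0.045], [0.382, -0.343, 0.045], [0.412, -0.005, 0.045]] [ 0.44400294 -0.17884022  0.045     ] [np.float64(0.092), np.float64(0.342), np.float64(0.096), np.float64(0.34)]
wood [[0.546, 0.368, 0.054], [0.518, 0.031, 0.054], [0.426, 0.037, 0.054], [0.454, 0.377, 0.054]] [0.48589987 0.20344034 0.054     ] [np.float64(0.092), np.float64(0.339), np.float64(0.092), np.float64(0.342)]
purple (271.45580101013184, 268.472375869751, 14.900134086608887) [0.48056209 0.07758981 0.122     ]
dark (225.5, 268.5, 18.828269958496094) [0.48178877 0.15730138 0.116     ]
mill [0.496 0.316 0.17 ] mm/px -1.62
red [0.492 0.248 0.121] mm/px -1.72
green [0.483 0.163 0.116] mm/px -1.72
tin [0.624 0.289 0.107] mm/px -1.79
nut [ 0.573 -0.261  0.089] mm/px -1.78
redjar [0.357 0.061 0.11 ] mm/px -1.69
```

View pics/crop.png

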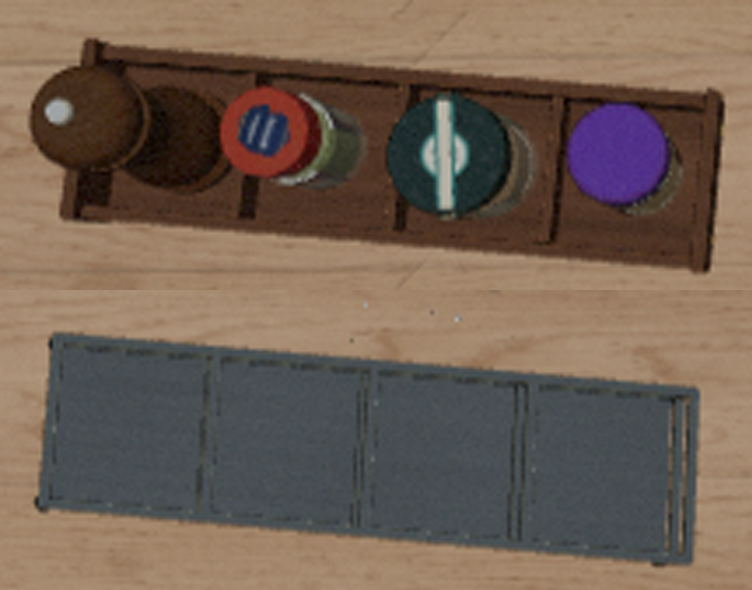

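Call:
servo_tool:
  deltas:
    - [15,-25,0,0,0,-5,1]
    - [21,-35,0,0,0,-5.3,1]
    - [21,-35,0,0,0,-5.3,1]
    - [21,-35,0,0,0,-5.3,1]
    - [21,-35,0,0,0,-5.3,1]

```text
time_s: 0.6
eef_pos: [0.2673, 0.4353, 0.253]
eef_rot: [[-0.743, 0.669, -0.0], [0.669, 0.743, -0.0], [-0.0, -0.001, -1.0]]
contact_force: [1.1, 0.6, -0.1]
width: 0.0851
finger_force: 0.0
```

Call:
servo_tool:
  deltas:
    - [21,-35,0,0,0,-5.3,1]
    - [21,-35,0,0,0,-5.3,1]
    - [21,-35,0,0,0,-5.3,1]
    - [21,-35,0,0,0,-5.3,1]
    - [21,-35,0,0,0,-5.3,1]

```text
time_s: 1.1
eef_pos: [0.3722, 0.2604, 0.2532]
eef_rot: [[-0.367, 0.93, -0.0], [0.93, 0.367, -0.0], [0.0, -0.0, -1.0]]
contact_force: [1.4, -0.5, 0.4]
width: 0.0855
finger_force: 0.0
```

Call:
servo_tool:
  deltas:
    - [21,-35,0,0,0,-5.3,1]
    - [21,-35,0,0,0,-5.3,1]
    - [21,-35,0,0,0,-5.3,1]
    - [21,-35,0,0,0,-5.3,1]
    - [21,-35,0,0,0,-5.3,1]

```text
time_s: 1.6
eef_pos: [0.4772, 0.0855, 0.2533]
eef_rot: [[0.087, 0.996, -0.0], [0.996, -0.087, 0.0], [0.0, -0.0, -1.0]]
contact_force: [0.6, -0.3, 0.1]
width: 0.0853
finger_force: 0.0
```

Call:
servo_tool:
  deltas:
    - [3,-8,-40,0,0,0,1]
    - [0,0,0,0,0,0,1]

```text
time_s: 1.8
eef_pos: [0.4779, 0.0767, 0.2101]
eef_rot: [[0.087, 0.996, -0.005], [0.996, -0.087, -0.003], [-0.003, -0.005, -1.0]]
contact_force: [0.0, 0.5, -0.1]
width: 0.0853
finger_force: 0.0
```

Run:
```python
from bench import *
import cv2,numpy as np
from h import *
c=capture("wrist");cv2.imwrite("pics/w1.png",c["color"][:,:,::-1]);np.savez("w1.npz",**c)
s=read_state();print(s["eef_pos"],s["joint_pos"].round(2) if hasattr(s["joint_pos"],'round') else s["joint_pos"])
x=blob(c,(115,80,40),(145,255,255),(0,0,640,480));print("purple",x[:3],ray(c,*x[:2],.122), ray(c,x[0]+x[2],x[1],.122))
```

```text
[0.47830237 0.07815358 0.21184834] [-0.71  0.27  0.55  1.99 -0.17  0.93 -0.16]
purple (320.7377014160156, 252.79507446289062, 40.56694030761719) [0.47943939 0.08401187 0.122     ] [0.50379197 0.08193827 0.122     ]
```

View pics/w1.png

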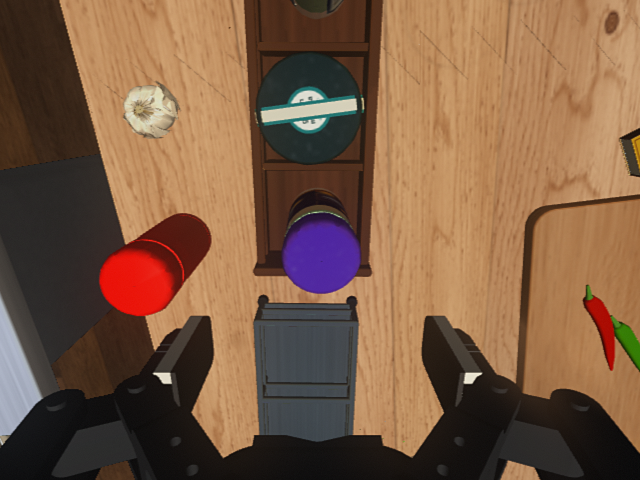

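The wrist view shows the purple cap at (321,253), centred in x between the fingers. The red decoy and the garlic are clear of the jaws.

Call:
servo_tool:
  deltas:
    - [0,1,-40,0,0,0,1]
    - [0,1,-40,0,0,0,1]
    - [0,0,-20,0,0,0,1]
    - [0,0,0,0,0,0,1]
    - [0,0,0,0,0,0,-1]

```text
time_s: 2.35
eef_pos: [0.4802, 0.082, 0.1145]
eef_rot: [[0.082, 0.997, 0.0], [0.997, -0.082, 0.001], [0.001, 0.0, -1.0]]
contact_force: [0.3, -0.2, 0.7]
width: 0.073
finger_force: 0.0
```

Call:
servo_tool:
  deltas:
    - [0,0,0,0,0,0,-1]
    - [0,0,0,0,0,0,-1]
    - [0,0,0,0,0,0,-1]
    - [0,0,0,0,0,0,-1]
    - [0,0,0,0,0,0,-1]

```text
time_s: 2.85
eef_pos: [0.4808, 0.0815, 0.1154]
eef_rot: [[0.083, 0.997, 0.003], [0.997, -0.083, 0.002], [0.002, 0.002, -1.0]]
contact_force: [-3.7, 0.4, 12.3]
width: 0.0475
finger_force: 59.4
```

Call:
servo_tool:
  deltas:
    - [0,0,5,0,0,0,-1]
    - [0,0,15,0,0,0,-1]
    - [0,0,25,0,0,0,-1]
    - [0,0,25,0,0,0,-1]
    - [0,0,10,0,0,0,-1]

```text
time_s: 3.35
eef_pos: [0.4809, 0.0812, 0.196]
eef_rot: [[0.083, 0.997, 0.004], [0.997, -0.083, 0.001], [0.002, 0.003, -1.0]]
contact_force: [0.6, -0.4, -1.6]
width: 0.0474
finger_force: 61.9
```

Run:
```python
from bench import *
import cv2,numpy as np
a=capture("wrist")["color"];b=capture("scene")["color"];s=read_state();print(s["eef_pos"],s["width"],s["finger_force"],s["contact_force"])
cv2.imwrite("pics/w2.png",cv2.resize(np.hstack([a,b]),(800,300),interpolation=3)[:,:,::-1])
```

```text
[0.480689   0.08143916 0.19480802] 0.04787945435633532 61.95150396320969 [ 0.03703765  0.77246795 -1.63973243]
```

View pics/w2.png

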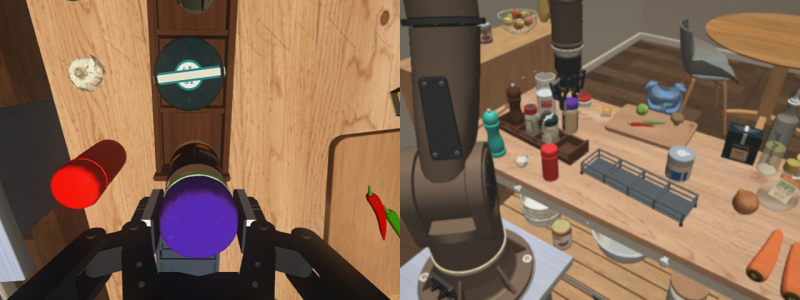

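Call:
servo_tool:
  deltas:
    - [-3,-20,0,0,0,0,-1]
    - [-5,-40,0,0,0,0,-1]
    - [-5,-40,0,0,0,0,-1]
    - [-5,-40,0,0,0,0,-1]
    - [-5,-40,0,0,0,0,-1]

```text
time_s: 3.95
eef_pos: [0.4558, -0.1001, 0.1923]
eef_rot: [[0.083, 0.997, -0.001], [0.997, -0.083, 0.0], [-0.0, -0.001, -1.0]]
contact_force: [0.6, -0.2, -1.1]
width: 0.0469
finger_force: 61.9
```

Call:
servo_tool:
  deltas:
    - [-5,-40,0,0,0,0,-1]
    - [-5,-40,0,0,0,0,-1]
    - [-5,-40,0,0,0,0,-1]
    - [-5,-40,0,0,0,0,-1]
    - [-3,-30,0,0,0,0,-1]

```text
time_s: 4.45
eef_pos: [0.4324, -0.2912, 0.1922]
eef_rot: [[0.085, 0.996, -0.001], [0.996, -0.085, -0.0], [-0.0, -0.001, -1.0]]
contact_force: [0.8, 0.9, -1.5]
width: 0.0477
finger_force: 61.9
```

Call:
servo_tool:
  deltas:
    - [-1,-15,0,0,0,0,-1]
    - [0,0,0,0,0,0,-1]
    - [0,0,0,0,0,0,-1]

```text
time_s: 4.75
eef_pos: [0.4323, -0.3033, 0.1923]
eef_rot: [[0.084, 0.996, -0.002], [0.996, -0.084, 0.001], [0.001, -0.002, -1.0]]
contact_force: [0.1, 0.5, -0.6]
width: 0.0473
finger_force: 62.0
```

Run:
```python
from bench import *
import cv2,numpy as np
a=capture("wrist")["color"];b=capture("top")["color"];s=read_state();print(s["eef_pos"],s["width"],s["finger_force"],s["contact_force"])
cv2.imwrite("pics/w3.png",cv2.resize(np.hstack([a,b]),(800,300),interpolation=3)[:,:,::-1])
```

```text
[ 0.43289545 -0.30246257  0.19263267] 0.04752059069074699 61.94709566887468 [ 1.00515852  0.39151987 -0.0115376 ]
```

View pics/w3.png

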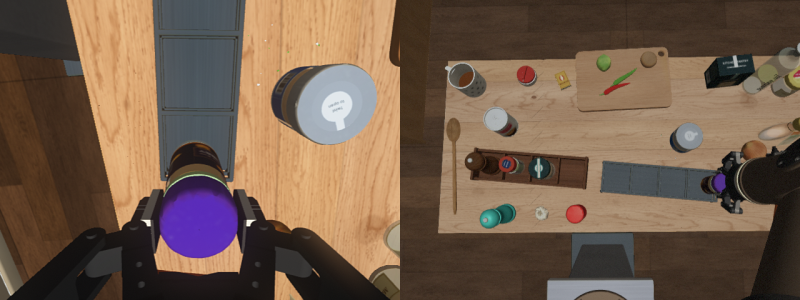

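Call:
servo_tool:
  deltas:
    - [0,-1,-20,0,0,0,-1]
    - [0,0,-30,0,0,0,-1]
    - [0,0,-15,0,0,0,-1]
    - [0,0,-6,0,0,0,-1]
    - [0,0,0,0,0,0,-1]

```text
time_s: 5.35
eef_pos: [0.4328, -0.3039, 0.1218]
eef_rot: [[0.082, 0.997, -0.001], [0.997, -0.082, 0.001], [0.001, -0.001, -1.0]]
contact_force: [0.3, 1.1, -2.1]
width: 0.0474
finger_force: 62.0
```

Call:
servo_tool:
  deltas:
    - [0,0,-2,0,0,0,-1]
    - [0,0,-2,0,0,0,-1]
    - [0,0,0,0,0,0,-1]

```text
time_s: 5.65
eef_pos: [0.4331, -0.305, 0.1187]
eef_rot: [[0.083, 0.997, 0.001], [0.997, -0.083, -0.0], [-0.0, 0.001, -1.0]]
contact_force: [-0.3, 0.1, -1.6]
width: 0.0474
finger_force: 62.0
```

Call:
servo_tool:
  deltas:
    - [0,0,-2,0,0,0,-1]
    - [0,0,-1,0,0,0,-1]
    - [0,0,0,0,0,0,-1]

```text
time_s: 5.95
eef_pos: [0.4329, -0.3052, 0.1155]
eef_rot: [[0.083, 0.997, 0.0], [0.997, -0.083, -0.0], [-0.0, 0.0, -1.0]]
contact_force: [-0.5, 0.1, 2.1]
width: 0.0474
finger_force: 62.3
```

Call:
servo_tool:
  deltas:
    - [0,0,-1,0,0,0,-1]
    - [0,0,0,0,0,0,-1]

```text
time_s: 6.15
eef_pos: [0.4329, -0.3057, 0.1154]
eef_rot: [[0.084, 0.996, 0.001], [0.996, -0.084, -0.001], [-0.0, 0.001, -1.0]]
contact_force: [-3.1, 0.6, 15.3]
width: 0.0477
finger_force: 63.6
```

Call:
servo_tool:
  deltas:
    - [0,0,0,0,0,0,1]
    - [0,0,0,0,0,0,1]
    - [0,0,0,0,0,0,1]
    - [0,0,0,0,0,0,1]
    - [0,0,10,0,0,0,1]

```text
time_s: 6.65
eef_pos: [0.4321, -0.3044, 0.1236]
eef_rot: [[0.083, 0.997, -0.002], [0.997, -0.083, 0.001], [0.001, -0.002, -1.0]]
contact_force: [-0.1, 0.5, -0.2]
width: 0.0854
finger_force: 0.0
```

Call:
servo_tool:
  deltas:
    - [0,0,30,0,0,0,1]
    - [0,0,40,0,0,0,1]
    - [0,0,20,0,0,0,1]
    - [2,20,0,0,0,0,1]
    - [4,40,0,0,0,0,1]

```text
time_s: 7.15
eef_pos: [0.4388, -0.2473, 0.2161]
eef_rot: [[0.088, 0.996, 0.003], [0.996, -0.088, -0.003], [-0.002, 0.003, -1.0]]
contact_force: [1.1, 1.1, 0.0]
width: 0.0856
finger_force: 0.0
```

Run:
```python
from bench import *
import cv2,numpy as np
from h import *
a=capture("wrist");s=read_state();print(s["eef_pos"],s["width"])
x=blob(a,(115,80,40),(145,255,255),(0,0,640,480));print(x[:3],ray(a,*x[:2],.122))
cv2.imwrite("pics/w4.png",a["color"][:,:,::-1])
```

```text
[ 0.43989381 -0.23823359  0.21463162] 0.08540761500820171
(314.69696044921875, 334.7045593261719, 36.81019973754883) [ 0.43187823 -0.30042355  0.122     ]
```

View pics/w4.png

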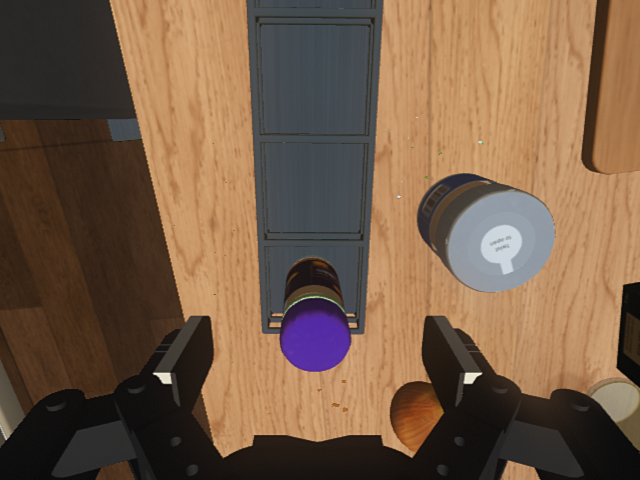

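The purple-capped jar stands upright in the rightmost wire bay at (315,335). Next is the masala jar.

Call:
servo_tool:
  deltas:
    - [4,40,0,0,0,0,1]
    - [4,40,0,0,0,0,1]
    - [4,40,0,0,0,0,1]
    - [4,40,0,0,0,0,1]
    - [4,40,0,0,0,0,1]

```text
time_s: 7.7
eef_pos: [0.4588, -0.0435, 0.215]
eef_rot: [[0.083, 0.997, 0.001], [0.997, -0.083, 0.0], [0.0, 0.001, -1.0]]
contact_force: [1.1, -0.2, -0.8]
width: 0.0852
finger_force: 0.0
```

Call:
servo_tool:
  deltas:
    - [4,40,0,0,0,0,1]
    - [5,40,0,0,0,0,1]
    - [5,40,0,0,0,0,1]
    - [5,40,0,0,0,0,1]
    - [4,30,0,0,0,0,1]

```text
time_s: 8.2
eef_pos: [0.4818, 0.1478, 0.2149]
eef_rot: [[0.081, 0.997, 0.0], [0.997, -0.081, 0.001], [0.001, 0.0, -1.0]]
contact_force: [-0.2, -0.9, -0.1]
width: 0.0857
finger_force: 0.0
```

Call:
servo_tool:
  deltas:
    - [0,9,0,0,0,0,1]
    - [0,0,0,0,0,0,1]

```text
time_s: 8.4
eef_pos: [0.4817, 0.1552, 0.2145]
eef_rot: [[0.081, 0.997, 0.0], [0.997, -0.081, -0.0], [-0.0, 0.0, -1.0]]
contact_force: [-0.0, -0.7, 0.2]
width: 0.0851
finger_force: 0.0
```

Run:
```python
from bench import *
import cv2,numpy as np
from h import *
a=capture("wrist");s=read_state();print(s["eef_pos"],s["width"])
x=blob(a,(75,60,15),(100,255,110),(200,150,440,330));print(x[:3],ray(a,*x[:2],.116))
cv2.imwrite("pics/w5.png",a["color"][:,:,::-1])
```

```text
[0.48170811 0.1535404  0.21449298] 0.08556784289263934Traceback (most recent call last):
  File "<stdin>", line 5, in <module>
  File "h.py", line 8, in blob
    k=max(cv2.findContours(m,0,2)[0],key=cv2.contourArea);(x,y),r=cv2.minEnclosingCircle(k)
ValueError: max() iterable argument is empty
```

Run:
```python
from bench import *
import cv2,numpy as np
from h import *
a=capture("wrist");np.savez("w5.npz",**a)
cv2.imwrite("pics/w5.png",a["color"][:,:,::-1])
C=cv2.HoughCircles(cv2.cvtColor(a["color"],6+1),cv2.HOUGH_GRADIENT,1,40,param1=100,param2=25,minRadius=35,maxRadius=60)
for u,v,r in C[0][:5]:print(u,v,r,ray(a,u,v,.116).round(4),np.linalg.norm(ray(a,u+r,v,.116)-ray(a,u,v,.116)).round(4))
```

```text
313.5 234.5 47.2 [0.4799 0.1697 0.116 ] 0.0294
322.5 85.5 42.7 [0.4922 0.2544 0.116 ] 0.0234
554.5 1.5 59.4 [0.6138 0.2841 0.116 ] 0.0304
125.5 72.5 49.4 [0.3864 0.2697 0.116 ] 0.0268
23.5 49.5 52.7 [0.3351 0.2851 0.116 ] 0.028
```

View pics/w5.png

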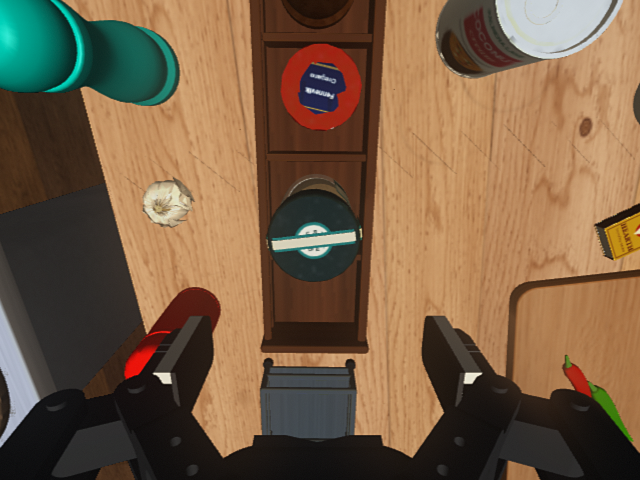

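The masala cap is at (314,238), with a fitted radius of 29.4 mm against 29.5 expected.

Call:
servo_tool:
  deltas:
    - [-1,9,-20,0,0,0,1]
    - [0,0,-40,0,0,0,1]
    - [0,0,-35,0,0,0,1]
    - [0,0,-10,0,0,0,1]
    - [0,0,0,0,0,0,1]

```text
time_s: 9.0
eef_pos: [0.4803, 0.1613, 0.1087]
eef_rot: [[0.086, 0.996, -0.002], [0.996, -0.086, -0.002], [-0.002, -0.002, -1.0]]
contact_force: [2.0, -0.7, -0.2]
width: 0.0854
finger_force: 0.0
```

Call:
servo_tool:
  deltas:
    - [0,0,0,0,0,0,-1]
    - [0,0,0,0,0,0,-1]
    - [0,0,0,0,0,0,-1]
    - [0,0,0,0,0,0,-1]
    - [0,0,0,0,0,0,-1]

```text
time_s: 9.5
eef_pos: [0.4819, 0.1636, 0.1114]
eef_rot: [[0.083, 0.997, 0.003], [0.997, -0.083, 0.002], [0.002, 0.003, -1.0]]
contact_force: [-2.2, -0.1, 10.3]
width: 0.056
finger_force: 61.9
```

Call:
servo_tool:
  deltas:
    - [0,0,5,0,0,0,-1]
    - [0,0,10,0,0,0,-1]
    - [0,0,15,0,0,0,-1]

```text
time_s: 9.8
eef_pos: [0.4806, 0.1629, 0.1401]
eef_rot: [[0.083, 0.997, -0.0], [0.997, -0.083, -0.0], [-0.0, -0.0, -1.0]]
contact_force: [-0.2, 0.3, -1.0]
width: 0.0557
finger_force: 64.0
```

Call:
servo_tool:
  deltas:
    - [0,0,20,0,0,0,-1]
    - [0,0,20,0,0,0,-1]
    - [-2,-20,10,0,0,0,-1]
    - [-4,-40,0,0,0,0,-1]
    - [-4,-40,0,0,0,0,-1]

```text
time_s: 10.3
eef_pos: [0.4707, 0.0618, 0.1904]
eef_rot: [[0.082, 0.997, 0.001], [0.997, -0.082, 0.0], [0.001, 0.001, -1.0]]
contact_force: [1.2, -0.8, -2.6]
width: 0.056
finger_force: 64.0
```

Call:
servo_tool:
  deltas:
    - [-4,-40,0,0,0,0,-1]
    - [-4,-40,0,0,0,0,-1]
    - [-4,-40,0,0,0,0,-1]
    - [-4,-40,0,0,0,0,-1]
    - [-4,-40,0,0,0,0,-1]

```text
time_s: 10.8
eef_pos: [0.4499, -0.1391, 0.1901]
eef_rot: [[0.084, 0.996, 0.001], [0.996, -0.084, 0.0], [0.0, 0.001, -1.0]]
contact_force: [0.7, -0.2, -2.4]
width: 0.0562
finger_force: 64.0
```

Call:
servo_tool:
  deltas:
    - [-4,-40,0,0,0,0,-1]
    - [-4,-30,0,0,0,0,-1]
    - [-2,-15,-10,0,0,0,-1]
    - [0,0,-20,0,0,0,-1]
    - [0,0,0,0,0,0,-1]

```text
time_s: 11.3
eef_pos: [0.4389, -0.2223, 0.1582]
eef_rot: [[0.085, 0.996, -0.003], [0.996, -0.085, 0.001], [0.001, -0.003, -1.0]]
contact_force: [-0.2, 0.2, -1.1]
width: 0.0562
finger_force: 64.5
```

Call:
servo_tool:
  deltas:
    - [1,1,-20,0,0,0,-1]
    - [0,0,-15,0,0,0,-1]
    - [0,0,-6,0,0,0,-1]
    - [0,0,-2,0,0,0,-1]
    - [0,0,0,0,0,0,-1]

```text
time_s: 11.8
eef_pos: [0.442, -0.221, 0.117]
eef_rot: [[0.083, 0.997, 0.001], [0.997, -0.083, -0.0], [-0.0, 0.001, -1.0]]
contact_force: [-0.0, -0.5, -2.3]
width: 0.0561
finger_force: 64.4
```

Call:
servo_tool:
  deltas:
    - [0,0,-2,0,0,0,-1]
    - [0,0,-1,0,0,0,-1]
    - [0,0,0,0,0,0,-1]

```text
time_s: 12.1
eef_pos: [0.4419, -0.2209, 0.1135]
eef_rot: [[0.083, 0.997, 0.0], [0.997, -0.083, -0.0], [0.0, 0.0, -1.0]]
contact_force: [0.5, 0.2, -1.5]
width: 0.0564
finger_force: 64.4
```

Call:
servo_tool:
  deltas:
    - [0,0,-2,0,0,0,-1]
    - [0,0,-1,0,0,0,-1]
    - [0,0,0,0,0,0,-1]

```text
time_s: 12.4
eef_pos: [0.442, -0.2213, 0.1114]
eef_rot: [[0.084, 0.996, 0.001], [0.996, -0.084, 0.0], [0.0, 0.001, -1.0]]
contact_force: [-4.8, 2.0, 18.0]
width: 0.0558
finger_force: 66.5
```

Call:
servo_tool:
  deltas:
    - [0,0,0,0,0,0,1]
    - [0,0,0,0,0,0,1]
    - [0,0,0,0,0,0,1]
    - [0,0,0,0,0,0,1]
    - [0,0,10,0,0,0,1]

```text
time_s: 12.9
eef_pos: [0.4411, -0.2206, 0.1197]
eef_rot: [[0.083, 0.997, -0.002], [0.997, -0.083, 0.001], [0.0, -0.002, -1.0]]
contact_force: [-0.2, 0.1, 0.4]
width: 0.0855
finger_force: 0.0
```

Call:
servo_tool:
  deltas:
    - [0,0,30,0,0,0,1]
    - [0,0,45,0,0,0,1]
    - [0,0,45,0,0,0,1]
    - [0,0,25,0,0,0,1]
    - [2,20,0,0,0,0,1]

```text
time_s: 13.4
eef_pos: [0.445, -0.2042, 0.2699]
eef_rot: [[0.088, 0.996, 0.007], [0.996, -0.088, -0.003], [-0.002, 0.007, -1.0]]
contact_force: [-0.2, 0.4, 0.1]
width: 0.0857
finger_force: 0.0
```

Call:
servo_tool:
  deltas:
    - [4,40,0,0,0,0,1]
    - [4,40,0,0,0,0,1]
    - [4,40,0,0,0,0,1]
    - [4,40,0,0,0,0,1]
    - [4,40,0,0,0,0,1]

```text
time_s: 13.9
eef_pos: [0.4637, 0.0004, 0.2661]
eef_rot: [[0.084, 0.996, 0.001], [0.996, -0.084, 0.0], [0.0, 0.001, -1.0]]
contact_force: [0.7, -1.0, 0.3]
width: 0.0857
finger_force: 0.0
```

Call:
servo_tool:
  deltas:
    - [4,40,0,0,0,0,1]
    - [4,40,0,0,0,0,1]
    - [4,40,0,0,0,0,1]
    - [4,40,0,0,0,0,1]
    - [4,40,0,0,0,0,1]

```text
time_s: 14.4
eef_pos: [0.4838, 0.2004, 0.2661]
eef_rot: [[0.084, 0.996, 0.001], [0.996, -0.084, 0.0], [0.0, 0.001, -1.0]]
contact_force: [0.8, -0.3, -0.1]
width: 0.0854
finger_force: 0.0
```

Call:
servo_tool:
  deltas:
    - [4,40,0,0,0,0,1]
    - [4,40,0,0,0,0,1]
    - [2,20,0,0,0,0,1]
    - [0,0,0,0,0,0,1]

```text
time_s: 14.8
eef_pos: [0.4932, 0.3024, 0.2653]
eef_rot: [[0.079, 0.997, -0.0], [0.997, -0.079, 0.0], [0.0, -0.0, -1.0]]
contact_force: [0.7, -0.4, -0.1]
width: 0.0853
finger_force: 0.0
```

Run:
```python
from bench import *
import cv2,numpy as np
from h import *
a=capture("wrist");np.savez("w6.npz",**a);s=read_state();print(s["eef_pos"])
b=capture("top")
cv2.imwrite("pics/w6.png",cv2.resize(np.hstack([a["color"],b["color"]]),(800,300),interpolation=3)[:,:,::-1])
C=cv2.HoughCircles(cv2.cvtColor(a["color"],7),cv2.HOUGH_GRADIENT,1,40,param1=100,param2=25,minRadius=25,maxRadius=70)
for u,v,r in C[0][:6]:print(u,v,r,ray(a,u,v,.155).round(4),np.linalg.norm(ray(a,u+r,v,.155)-ray(a,u,v,.155)).round(4))
```

```text
[0.49361084 0.29979109 0.26537481]
481.5 228.5 40.5 [0.6005 0.3104 0.155 ] 0.0264
601.5 81.5 54.8 [0.6636 0.3937 0.155 ] 0.0315
321.5 212.5 38.6 [0.4973 0.3293 0.155 ] 0.0248
604.5 257.5 33.8 [0.684  0.2835 0.155 ] 0.0226
319.5 310.5 52.7 [0.4906 0.2586 0.155 ] 0.0372
123.5 279.5 40.0 [0.3587 0.293  0.155 ] 0.0274
```

View pics/w6.png

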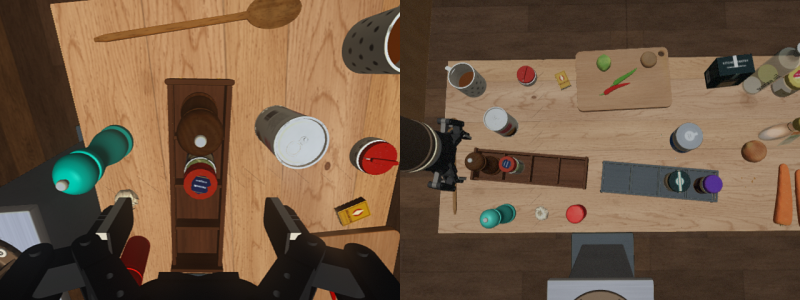

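Run:
```python
from h import *
a=np.load("w6.npz");c=np.load("top0.npz")
for z in(.155,.17,.182):print(z,ray(a,320.5,227,z).round(4),ray(c,111.6,256.7,z).round(4),ray(c,120.1,258.7,z).round(4))
```

```text
0.155 [0.4959 0.3196 0.155 ] [0.5001 0.3366 0.155 ] [0.4967 0.3224 0.155 ]
0.17 [0.4961 0.324  0.17  ] [0.4985 0.3295 0.17  ] [0.4951 0.3156 0.17  ]
0.182 [0.4963 0.3275 0.182 ] [0.4973 0.3238 0.182 ] [0.4939 0.3101 0.182 ]
```

The mill head is at about (0.4965, 0.326), and wrist and top views agree on the knob.

Call:
servo_tool:
  deltas:
    - [3,26,0,0,0,0,1]
    - [0,0,-40,0,0,0,1]
    - [0,0,-40,0,0,0,1]
    - [0,0,-32,0,0,0,1]
    - [0,0,0,0,0,0,1]

```text
time_s: 15.4
eef_pos: [0.4949, 0.3216, 0.15]
eef_rot: [[0.086, 0.996, -0.005], [0.996, -0.086, -0.005], [-0.006, -0.005, -1.0]]
contact_force: [-1.5, 0.3, 0.1]
width: 0.0853
finger_force: 0.0
```

Call:
servo_tool:
  deltas:
    - [0,0,0,0,0,0,-1]
    - [0,0,0,0,0,0,-1]
    - [0,0,0,0,0,0,-1]
    - [0,0,0,0,0,0,-1]
    - [0,0,0,0,0,0,-1]

```text
time_s: 15.9
eef_pos: [0.4983, 0.3258, 0.1561]
eef_rot: [[0.083, 0.997, 0.004], [0.997, -0.083, 0.003], [0.003, 0.003, -1.0]]
contact_force: [-0.8, -0.1, 8.4]
width: 0.0463
finger_force: 60.3
```

Call:
servo_tool:
  deltas:
    - [0,0,0,0,0,0,-1]
    - [0,0,5,0,0,0,-1]
    - [0,0,10,0,0,0,-1]
    - [0,0,5,0,0,0,-1]
    - [0,0,0,0,0,0,-1]

```text
time_s: 16.4
eef_pos: [0.4973, 0.3254, 0.1746]
eef_rot: [[0.083, 0.997, 0.002], [0.997, -0.083, 0.001], [0.001, 0.001, -1.0]]
contact_force: [0.4, 0.8, -2.0]
width: 0.0464
finger_force: 61.8
```

Run:
```python
from bench import *
import cv2,numpy as np
b=capture("scene")["color"]; s=read_state();print(s["eef_pos"],s["width"])
cv2.imwrite("pics/s7.png",cv2.resize(b[60:300,80:400],(640,480),interpolation=2)[:,:,::-1])
```

```text
[0.49704277 0.3252406  0.17394076] 0.046509791548331035
```

View pics/s7.png

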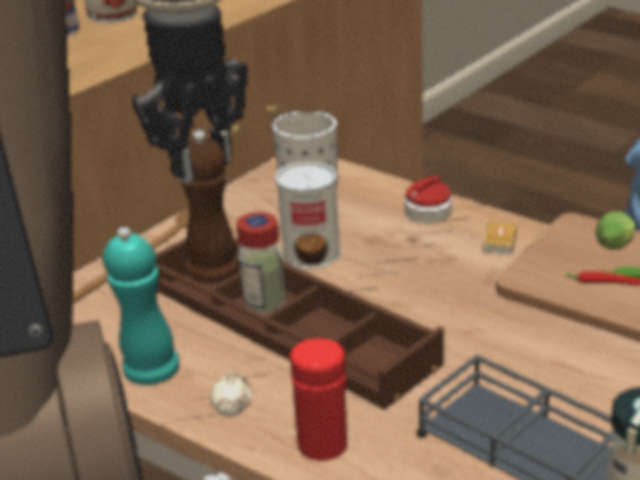

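The mill is held upright (scene crop around (205,200)). I'll lift it over the cumin jar.

Call:
servo_tool:
  deltas:
    - [0,0,20,0,0,0,-1]
    - [0,0,30,0,0,0,-1]
    - [0,0,30,0,0,0,-1]
    - [0,0,25,0,0,0,-1]
    - [0,0,10,0,0,0,-1]

```text
time_s: 16.95
eef_pos: [0.4976, 0.3254, 0.2905]
eef_rot: [[0.083, 0.997, 0.002], [0.997, -0.083, 0.002], [0.002, 0.002, -1.0]]
contact_force: [0.1, 0.3, -1.8]
width: 0.0465
finger_force: 62.2
```

Call:
servo_tool:
  deltas:
    - [-2,-20,0,0,0,0,-1]
    - [-4,-35,0,0,0,0,-1]
    - [-4,-35,0,0,0,0,-1]
    - [-4,-35,0,0,0,0,-1]
    - [-4,-35,0,0,0,0,-1]

```text
time_s: 17.45
eef_pos: [0.478, 0.1636, 0.2873]
eef_rot: [[0.083, 0.997, -0.001], [0.997, -0.083, -0.001], [-0.001, -0.001, -1.0]]
contact_force: [0.1, 0.5, -1.6]
width: 0.0462
finger_force: 62.2
```

Call:
servo_tool:
  deltas:
    - [-4,-35,0,0,0,0,-1]
    - [-4,-35,0,0,0,0,-1]
    - [-4,-35,0,0,0,0,-1]
    - [-4,-35,0,0,0,0,-1]
    - [-4,-35,0,0,0,0,-1]

```text
time_s: 17.95
eef_pos: [0.4579, -0.0113, 0.2875]
eef_rot: [[0.083, 0.997, -0.001], [0.997, -0.083, -0.0], [-0.0, -0.001, -1.0]]
contact_force: [0.6, 0.0, -2.2]
width: 0.0463
finger_force: 62.2
```

Call:
servo_tool:
  deltas:
    - [-3,-25,-10,0,0,0,-1]
    - [-2,-15,-20,0,0,0,-1]
    - [0,-3,-15,0,0,0,-1]
    - [0,0,0,0,0,0,-1]

```text
time_s: 18.35
eef_pos: [0.4519, -0.0535, 0.2411]
eef_rot: [[0.085, 0.996, -0.004], [0.996, -0.085, -0.001], [-0.001, -0.004, -1.0]]
contact_force: [0.4, 0.3, -2.7]
width: 0.0469
finger_force: 62.3
```

Call:
servo_tool:
  deltas:
    - [2,0,-20,0,0,0,-1]
    - [0,0,-30,0,0,0,-1]
    - [0,0,-20,0,0,0,-1]
    - [0,0,-8,0,0,0,-1]
    - [0,0,0,0,0,0,-1]

```text
time_s: 18.85
eef_pos: [0.4554, -0.0525, 0.1648]
eef_rot: [[0.083, 0.997, -0.002], [0.997, -0.083, -0.0], [-0.0, -0.002, -1.0]]
contact_force: [0.1, 0.1, -2.0]
width: 0.0463
finger_force: 62.4
```

Call:
servo_tool:
  deltas:
    - [0,0,-3,0,0,0,-1]
    - [0,0,-2,0,0,0,-1]
    - [0,0,0,0,0,0,-1]

```text
time_s: 19.15
eef_pos: [0.4562, -0.0529, 0.1608]
eef_rot: [[0.083, 0.997, 0.001], [0.997, -0.083, 0.0], [0.0, 0.001, -1.0]]
contact_force: [-0.5, -0.2, -1.5]
width: 0.0462
finger_force: 62.4
```

Call:
servo_tool:
  deltas:
    - [0,0,-2,0,0,0,-1]
    - [0,0,-2,0,0,0,-1]
    - [0,0,0,0,0,0,-1]

```text
time_s: 19.45
eef_pos: [0.456, -0.053, 0.1563]
eef_rot: [[0.083, 0.997, 0.0], [0.997, -0.083, -0.0], [0.0, 0.0, -1.0]]
contact_force: [-0.4, -0.6, -2.4]
width: 0.0467
finger_force: 62.4
```

Call:
servo_tool:
  deltas:
    - [0,0,-1,0,0,0,-1]
    - [0,0,0,0,0,0,-1]

```text
time_s: 19.65
eef_pos: [0.4562, -0.0532, 0.1561]
eef_rot: [[0.084, 0.996, 0.001], [0.996, -0.084, 0.0], [0.0, 0.001, -1.0]]
contact_force: [-3.7, -0.9, 11.8]
width: 0.0466
finger_force: 63.4
```

Call:
servo_tool:
  deltas:
    - [0,0,0,0,0,0,1]
    - [0,0,0,0,0,0,1]
    - [0,0,0,0,0,0,1]
    - [0,0,0,0,0,0,1]
    - [0,0,10,0,0,0,1]

```text
time_s: 20.15
eef_pos: [0.455, -0.0529, 0.1648]
eef_rot: [[0.083, 0.997, -0.002], [0.997, -0.083, -0.0], [-0.001, -0.002, -1.0]]
contact_force: [1.0, 0.3, -0.1]
width: 0.0851
finger_force: 0.0
```

Call:
servo_tool:
  deltas:
    - [0,0,25,0,0,0,1]
    - [0,0,40,0,0,0,1]
    - [0,0,20,0,0,0,1]
    - [2,20,0,0,0,0,1]
    - [5,40,0,0,0,0,1]

```text
time_s: 20.65
eef_pos: [0.4633, 0.005, 0.2522]
eef_rot: [[0.089, 0.996, 0.003], [0.996, -0.089, 0.0], [0.0, 0.003, -1.0]]
contact_force: [1.0, 0.8, -0.4]
width: 0.0854
finger_force: 0.0
```

Call:
servo_tool:
  deltas:
    - [5,40,0,0,0,0,1]
    - [5,40,0,0,0,0,1]
    - [5,40,0,0,0,0,1]
    - [5,40,0,0,0,0,1]
    - [5,40,0,0,0,0,1]

```text
time_s: 21.15
eef_pos: [0.4879, 0.2087, 0.2512]
eef_rot: [[0.083, 0.997, 0.001], [0.997, -0.083, 0.0], [0.0, 0.001, -1.0]]
contact_force: [0.8, -1.5, 0.6]
width: 0.0851
finger_force: 0.0
```

Call:
servo_tool:
  deltas:
    - [3,25,-20,0,0,0,1]
    - [0,5,-20,0,0,0,1]
    - [0,0,0,0,0,0,1]

```text
time_s: 21.45
eef_pos: [0.4892, 0.2378, 0.2086]
eef_rot: [[0.081, 0.997, -0.003], [0.997, -0.081, -0.002], [-0.003, -0.003, -1.0]]
contact_force: [0.4, -0.2, 0.7]
width: 0.0855
finger_force: 0.0
```

Run:
```python
from bench import *
import cv2,numpy as np
from h import *
a=capture("wrist");s=read_state();print(s["eef_pos"])
cv2.imwrite("pics/w8.png",a["color"][:,:,::-1])
C=cv2.HoughCircles(cv2.cvtColor(a["color"],7),cv2.HOUGH_GRADIENT,1,40,param1=100,param2=25,minRadius=25,maxRadius=60)
for u,v,r in C[0][:6]:print(u,v,r,ray(a,u,v,.121).round(4),np.linalg.norm(ray(a,u+r,v,.121)-ray(a,u,v,.121)).round(4))
```

```text
[0.49013846 0.23678798 0.20997984]
536.5 147.5 56.1 [0.6131 0.2971 0.121 ] 0.0306
319.5 238.5 35.1 [0.4909 0.2545 0.121 ] 0.0208
56.5 207.5 44.9 [0.3409 0.2854 0.121 ] 0.026
141.5 179.5 42.7 [0.3937 0.2973 0.121 ] 0.0241
493.5 153.5 58.3 [0.59   0.2958 0.121 ] 0.0319
320.5 385.5 43.8 [0.4832 0.1484 0.121 ] 0.0301
```

View pics/w8.png

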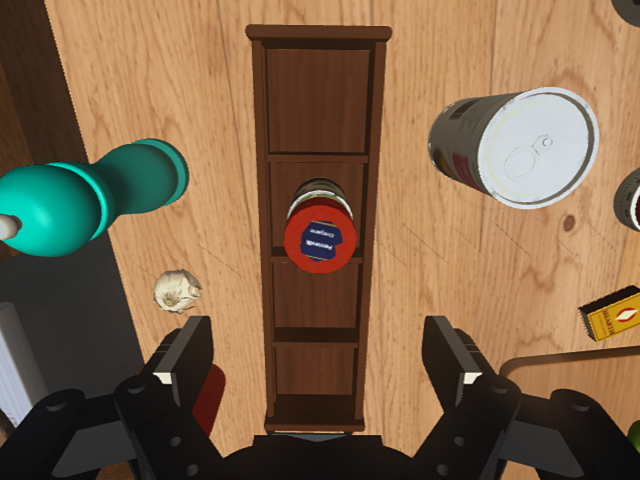

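The red/blue cumin cap is at (320,240), which is about (0.491, 0.252).

Call:
servo_tool:
  deltas:
    - [1,14,-15,0,0,0,1]
    - [0,0,-40,0,0,0,1]
    - [0,0,-33,0,0,0,1]
    - [0,0,-10,0,0,0,1]
    - [0,0,0,0,0,0,1]

```text
time_s: 22.0
eef_pos: [0.4915, 0.2506, 0.1117]
eef_rot: [[0.084, 0.996, -0.002], [0.996, -0.084, -0.001], [-0.001, -0.001, -1.0]]
contact_force: [0.6, -0.0, 0.1]
width: 0.0853
finger_force: 0.0
```

Call:
servo_tool:
  deltas:
    - [0,0,0,0,0,0,-1]
    - [0,0,0,0,0,0,-1]
    - [0,0,0,0,0,0,-1]
    - [0,0,0,0,0,0,-1]
    - [0,0,0,0,0,0,-1]

```text
time_s: 22.5
eef_pos: [0.4926, 0.2517, 0.114]
eef_rot: [[0.083, 0.997, 0.002], [0.997, -0.083, 0.002], [0.002, 0.002, -1.0]]
contact_force: [-1.5, -0.7, 8.1]
width: 0.0422
finger_force: 59.7
```

Call:
servo_tool:
  deltas:
    - [0,0,0,0,0,0,-1]
    - [0,0,5,0,0,0,-1]
    - [0,0,10,0,0,0,-1]
    - [0,0,15,0,0,0,-1]

```text
time_s: 22.9
eef_pos: [0.4915, 0.2509, 0.1429]
eef_rot: [[0.083, 0.997, -0.001], [0.997, -0.083, -0.001], [-0.001, -0.001, -1.0]]
contact_force: [-0.3, 0.5, -1.5]
width: 0.0424
finger_force: 60.8
```

The path passes the mill, so I'll lift high.

Call:
servo_tool:
  deltas:
    - [0,0,25,0,0,0,-1]
    - [0,0,35,0,0,0,-1]
    - [0,0,40,0,0,0,-1]
    - [0,0,40,0,0,0,-1]
    - [0,0,25,0,0,0,-1]

```text
time_s: 23.4
eef_pos: [0.4925, 0.2509, 0.3114]
eef_rot: [[0.084, 0.996, 0.003], [0.996, -0.084, 0.002], [0.002, 0.003, -1.0]]
contact_force: [1.3, 0.2, -1.5]
width: 0.0424
finger_force: 60.9
```

Call:
servo_tool:
  deltas:
    - [-2,-20,0,0,0,0,-1]
    - [-4,-36,0,0,0,0,-1]
    - [-4,-36,0,0,0,0,-1]
    - [-4,-36,0,0,0,0,-1]
    - [-4,-36,0,0,0,0,-1]

```text
time_s: 23.9
eef_pos: [0.4726, 0.0845, 0.3069]
eef_rot: [[0.084, 0.996, -0.001], [0.996, -0.084, -0.0], [-0.0, -0.001, -1.0]]
contact_force: [1.4, -1.1, -0.4]
width: 0.0419
finger_force: 60.9
```

Call:
servo_tool:
  deltas:
    - [-4,-36,0,0,0,0,-1]
    - [-4,-36,0,0,0,0,-1]
    - [-4,-36,0,0,0,0,-1]
    - [-4,-36,0,0,0,0,-1]
    - [-4,-36,0,0,0,0,-1]

```text
time_s: 24.4
eef_pos: [0.4522, -0.0951, 0.307]
eef_rot: [[0.084, 0.996, -0.001], [0.996, -0.084, 0.0], [0.0, -0.001, -1.0]]
contact_force: [-0.1, 0.1, -1.0]
width: 0.0425
finger_force: 60.9
```

Call:
servo_tool:
  deltas:
    - [-4,-32,0,0,0,0,-1]
    - [-2,-14,0,0,0,0,-1]
    - [0,0,0,0,0,0,-1]
    - [0,0,0,0,0,0,-1]

```text
time_s: 24.8
eef_pos: [0.4471, -0.1389, 0.307]
eef_rot: [[0.084, 0.996, -0.001], [0.996, -0.084, 0.001], [0.001, -0.001, -1.0]]
contact_force: [-0.7, 0.8, -0.2]
width: 0.0425
finger_force: 60.9
```

Run:
```python
from bench import *
import cv2,numpy as np
b=capture("scene")["color"];s=read_state();print(s["eef_pos"],s["width"])
cv2.imwrite("pics/s9.png",cv2.resize(b[100:370,240:560],(700,590),interpolation=2)[:,:,::-1])
```

```text
[ 0.44740662 -0.13825445  0.30701952] 0.04224032126157105
```

View pics/s9.png

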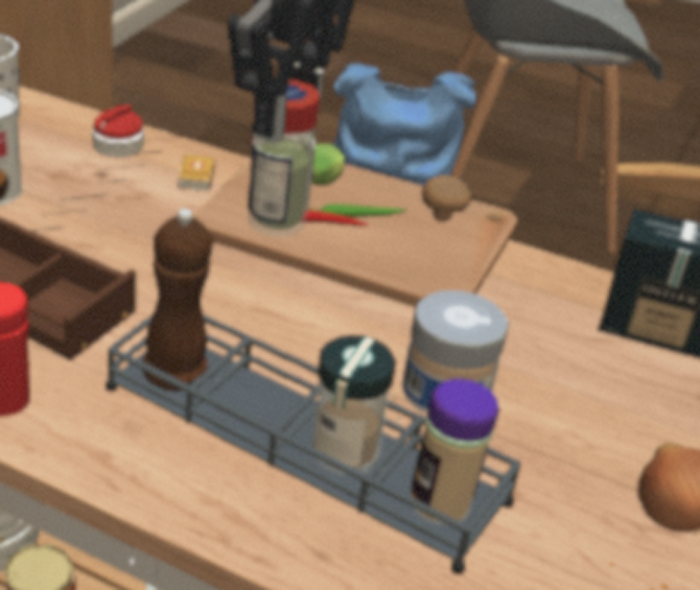

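The mill, masala and curry jars stand upright in their bays, the cumin jar is held above bay 2, and bay 2 is empty.

Call:
servo_tool:
  deltas:
    - [0,-1,-20,0,0,0,-1]
    - [0,0,-40,0,0,0,-1]
    - [0,0,-40,0,0,0,-1]
    - [0,0,-40,0,0,0,-1]
    - [0,0,-20,0,0,0,-1]

```text
time_s: 25.35
eef_pos: [0.4463, -0.1381, 0.1443]
eef_rot: [[0.081, 0.997, -0.004], [0.997, -0.081, 0.001], [0.0, -0.004, -1.0]]
contact_force: [-0.2, 0.1, -0.4]
width: 0.0421
finger_force: 61.0
```

Call:
servo_tool:
  deltas:
    - [0,0,-15,0,0,0,-1]
    - [0,0,-8,0,0,0,-1]
    - [0,0,-4,0,0,0,-1]
    - [0,0,-2,0,0,0,-1]
    - [0,0,0,0,0,0,-1]

```text
time_s: 25.85
eef_pos: [0.4482, -0.1398, 0.1187]
eef_rot: [[0.083, 0.997, 0.001], [0.997, -0.083, 0.0], [0.0, 0.001, -1.0]]
contact_force: [-0.5, -0.4, -1.1]
width: 0.0423
finger_force: 61.0
```

Call:
servo_tool:
  deltas:
    - [0,0,-2,0,0,0,-1]
    - [0,0,-2,0,0,0,-1]
    - [0,0,0,0,0,0,-1]

```text
time_s: 26.15
eef_pos: [0.4478, -0.1399, 0.1143]
eef_rot: [[0.083, 0.997, 0.0], [0.997, -0.083, 0.0], [0.0, 0.0, -1.0]]
contact_force: [-0.4, -1.0, -0.6]
width: 0.0424
finger_force: 61.0
```

Call:
servo_tool:
  deltas:
    - [0,0,-1,0,0,0,-1]
    - [0,0,0,0,0,0,-1]

```text
time_s: 26.35
eef_pos: [0.4479, -0.1402, 0.114]
eef_rot: [[0.084, 0.996, 0.001], [0.996, -0.084, 0.0], [0.0, 0.001, -1.0]]
contact_force: [-3.1, 1.9, 9.9]
width: 0.0423
finger_force: 62.2
```

Call:
servo_tool:
  deltas:
    - [0,0,0,0,0,0,1]
    - [0,0,0,0,0,0,1]
    - [0,0,0,0,0,0,1]
    - [0,0,0,0,0,0,1]
    - [0,0,10,0,0,0,1]

```text
time_s: 26.85
eef_pos: [0.4471, -0.1397, 0.1228]
eef_rot: [[0.083, 0.997, -0.002], [0.997, -0.083, 0.0], [-0.0, -0.002, -1.0]]
contact_force: [0.1, 0.7, 0.5]
width: 0.0858
finger_force: 0.0
```

Call:
servo_tool:
  deltas:
    - [0,0,30,0,0,0,1]
    - [0,0,45,0,0,0,1]
    - [0,0,45,0,0,0,1]
    - [0,0,40,0,0,0,1]
    - [0,0,10,0,0,0,1]

```text
time_s: 27.35
eef_pos: [0.4493, -0.141, 0.2979]
eef_rot: [[0.084, 0.996, 0.007], [0.996, -0.084, -0.0], [0.0, 0.007, -1.0]]
contact_force: [-0.1, -0.3, 0.4]
width: 0.0854
finger_force: 0.0
```

Call:
servo_tool:
  deltas:
    - [0,0,0,0,0,0,1]
    - [0,0,0,0,0,0,1]
    - [0,0,0,0,0,0,1]
    - [0,0,0,0,0,0,1]
    - [0,0,0,0,0,0,1]

```text
time_s: 27.85
eef_pos: [0.4474, -0.1399, 0.2925]
eef_rot: [[0.084, 0.996, -0.002], [0.996, -0.084, -0.0], [-0.0, -0.002, -1.0]]
contact_force: [-0.1, -0.1, 0.2]
width: 0.0853
finger_force: 0.0
```

Run:
```python
from bench import *
import cv2,numpy as np
b=capture("scene")["color"]
cv2.imwrite("pics/s10.png",cv2.resize(b[100:370,120:560],(800,491),interpolation=2)[:,:,::-1])
```

```text
(no output)
```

View pics/s10.png

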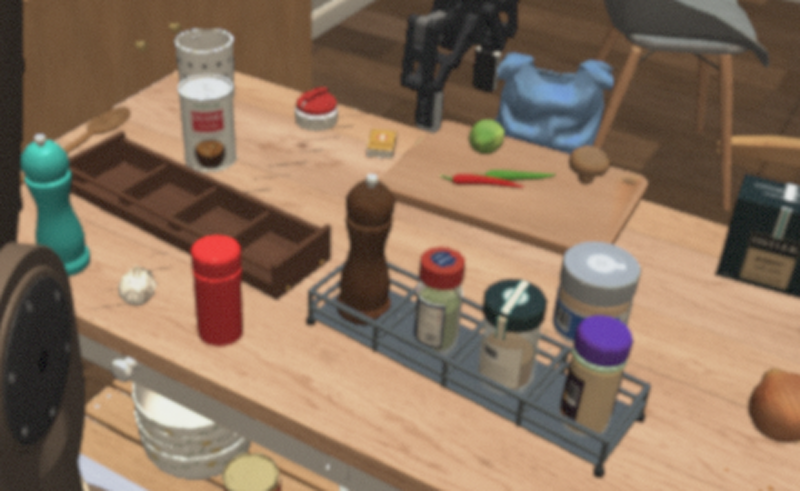

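All four stand upright in the wire rack in the original order, the wooden rack is empty and the gripper is clear above.

```bash
python3 -c "from bench import *;print(job_done())"
```

```text
the job is handed in; nothing more can be done
None
```

The pepper mill and the cumin, masala and curry jars now stand upright in the wire rack's four bays in their original left-to-right order, and the tin, nut butter jar and garlic were left alone; the job is handed in at about 28 s on the robot's clock, but the hand-in call returned no verdict.

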